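# Load the leaf drill jig and bolt it shut

### The job

Load the drill jig: lay the short steel bar flat in its nest between the locating pins and close the hinged leaf over it. Then lock the leaf: lift the bolt's ball handle out of its notch, slide the bolt through the staple on the leaf as far as it goes, and drop the handle down into the other notch. Leave the tape measure, centre punch and roll of tape where they lie.

Things in the scene. Friction and masses are not known exactly. Their poses are not given: they have to be found in the camera images.
- jig: Drill jig fixed to the worktop: dark steel base plate 180 x 212 x 12 mm with a nest for the bar, a hinged leaf and a barrel bolt along its front. Origin on the worktop; x points to the rear (hinge), y to the left seen from the bolt side, z up. Plate: x -86 to +94, y -151 to +61 mm. The points nest, leaf_hinge and notch_locked have these axes
- nest (a point): Middle of the bar when seated, 34 mm above the worktop (base plate top 22 mm below it). The bar lies along x on two rests, 12 mm wide, at x = +-30, tops 6 mm below this point, open between them. Six upright round-nosed 8 mm pins, tops 3.5 mm above this point: at x = +-30, y = +-15.8 (1.8 mm play each side) and at x = +-48.7, y = 0 (2.2 mm play each end)
- bar_mid (a point): Centre of the loose bright steel bar, 20 x 85 x 12 mm, 0.12 kg, lying flat on the worktop (this point 6 mm above its underside); its y axis runs along the 85 mm length, z up. It may lie in the nest either end first
- leaf_hinge (a point): Middle of the leaf's hinge axis, which runs along y, 46.5 mm above the worktop and 68 mm behind the nest. When shut the leaf runs from here forward (-x) over the nest, level
- leaf (a joint): Leaf's hinge, rad: 0 = shut (underside 1.5 mm above a seated bar), 1.57 upright, 1.9 stop. Starts open, leaning back a little. Stiff hinge, 0.09 N m: the leaf (0.32 kg) stays where left above about 1.2 rad and sinks gently shut by its weight below that. It will not shut on an unseated bar or a bolt that stands out
- leaf_end (a point): Middle of the leaf's free end, 151 mm from the hinge axis. Steel plate 10 mm thick, 60 mm wide, with a tongue 24 mm wide over its last 30 mm. Its outer face (up when shut, rearward when open) carries two drill bushes, 22 mm wide, 5 mm high, 48 and 88 mm from the hinge, and the staple. When it stands upright this end is 197 mm above the worktop
- staple (a point): Centre of the staple's opening on the leaf's outer face, 133 mm from the hinge: a bridge 28 mm long (along the leaf), 20 mm wide and 23 mm high over an 18 x 18 mm opening, which the bolt passes along y when the leaf is shut
- bolt (a joint): Slide of the bolt (14 mm rod with round nose, axis along y, 60.5 mm above the worktop), m: 0 = drawn, handle at the open notch; 0.055 = shot, handle at the locked notch; grows along +y. End stops at -0.0015 and 0.0565. Friction 1.2 N. Slides only with the handle lifted
- handle (a joint): Handle's angle about the bolt's axis, rad: 0 = level in a notch, pointing to the front (-x); grows as the knob goes up and rearward; stop at 1.35. The 10 mm stem clears the notched front plate above about 0.75. Let go, it falls by its weight: into a 15 mm wide notch (0) or onto the plate's edge (about 0.7)
- knob (a point): Centre of the handle's black ball knob, 25 mm diameter, 55 mm from the bolt's axis (moves with the handle). Handle down: 60.5 mm above the worktop, free in front, on both sides and above; the notched plate stands 36 to 41 mm behind it, its top 6 mm higher than the axis
- notch_locked (a point): Point on the bolt's axis beside the locked notch; with the bolt locked the knob is 55 mm in front (-x) of it at the same height. The open notch is 55 mm to the right (-y). Bolt housing and guide posts: 22 mm behind to 19 mm in front of the axis, y -87 to +95 from here, at most 15 mm above the axis
- tape_measure: Orange tape measure standing on the worktop, 37 x 85 x 60 mm, origin at its underside; leave it alone
- centre_punch: Steel centre punch, 12 x 118 x 12 mm, lying on the worktop; leave it alone
- tape_roll: Small roll of black tape lying flat on the worktop, 62 mm diameter, 19 mm high; leave it alone

How it is judged:
By the outcome, as a careful person would: the job done as asked, in the order asked, and still so for the second after the job is handed in, with the robot touching nothing.
It also fails if it takes over 72 s, if anything falls off the work surface, if the arm or the gripper's body presses on something with over 40 N, if the wrist force passes 120 N, or if a joint passes its speed limit or range.

### The arm

A 7-joint arm with a two-finger parallel gripper is mounted at the origin on a cart in front of the work surface, level with it; the furniture and walls round the work are solid. World frame = base frame: x ahead of the robot, y to its left, z up, the work surface at z = 0. Lengths are in m, angles in rad, forces in N, time in s.
With the tool pointing down it reaches from about 0.35 to 0.9 m from the base axis. Payload 7.2 kg.
Tool frame: the origin (TCP) lies at the very end of the fingers, on their centre line; the grasp point (between the pads) lies behind it (robot.grasp_offset is the z of the grasp point in the tool frame, in m); z points along the fingers, y is the line along which they close (so a half turn about z gives the same grasp; the last joint's range is limited). The gripper opens to 85 mm and grips with 20 to 120 N. Pads are 22 mm wide; open, the fingers measure 114 mm over their backs; the gripper's body (76 mm by 85 mm) begins 54 mm behind the grasp point. The pads swing forward as they close: fully open they stand 13 mm farther back than shut.
Start: joints at [-1.235, 0.411, -0.013, 1.596, 0.006, 1.134, -0.082], TCP at [0.246, 0.575, 0.231] pointing down, gripper open.
Joint ranges: [-2.95, 2.95], [-0.29, 1.99], [-1.47, 1.44], [0.14, 2.54], [-1.03, 4.17], [0.13, 1.85], [-2.86, 2.86]. Speed limits (rad/s): [2.39, 2.39, 3.01, 3.01, 3.14, 3.14, 3.14].

### API

Orientations are given as a unit quaternion [x, y, z, w].
In Python, from bench import read_state, eyes, ticket, spot_in, mark_of, robot gives the robot as it stands.
- The arm moves only by the tool servo_tool, never from a script. Its argument "deltas" is a list of rows, each an object with "hand": the opening in per cent of the stroke, from 0 (shut) to 100 (fully open); "offset": the shift along the tool's x, y, z as a fraction of full scale, a list of three; "twist": the turn, a rotation vector about the tool's x, y, z as a fraction of full scale, a list of three. In form: [{"hand": hand, "offset": [tx, ty, tz], "twist": [ax, ay, az]}, ...]. A call has exactly 5 rows; each row is the pose to reach, as a shift and turn from the pose commanded when the call began, along the tool's axes at that moment; what a row does not reach only later rows make up. Full scale, the value 1, is 80 mm for a shift and 1.5 rad for a turn. A row lasts 1/10 s, in which the tool goes at most 50 mm and 8.59 degrees, less where a joint would pass 70% of its speed; a pose out of reach is approached as far as the arm can. A call with a number of a shift or a turn outside -1 to 1 is refused whole. A call with a gripper value outside its range is refused whole. The fingers move at their own pace and stop on an object; "squeeze" is the grip in N (left out, the last holds). Time passes only in rows, so rows that repeat a pose let the fingers close, or fill a call up. It gives the time, the measured TCP pose, the force, the opening and the grip force at its end, in the units of the state.
- read_state(): the state, without advancing time (a new reading comes with each control period).
- eyes.read_camera(name): name is "scene" or "top"; returns the picture (420x560x3 uint8, red, green, blue); there is no depth.
- eyes.camera_params(name): a dict with "camera_matrix" (3x3 intrinsics, pixels), "origin" and "attitude" of the camera in the world. Camera axes: x right, y up, looking along -z (the intrinsics and any distortion apply to the point x, -y, -z); pixel columns grow to the right and rows downward; lengths in m; the calibration is good to about 2 mm. A picture is of the moment at which its call begins. camera_params takes no time and is no camera call.
- ticket.finish_job(): hands the job in; it is judged then, once.
Trained networks look in the newest picture that a camera, given by its name, has taken for a name from the list of things; names that differ only in an ending like _2 or _b are one class to them, and where a whole thing is asked for, a point or a joint stands for the part that bears it (a point fixed in the world has none). Each returns a list of dicts, best first, with "score" (0 to 1); they miss things now and then, are a little off and sometimes report something else, mostly with a low value. They report only what shows in the picture. A call takes as long as a camera call.
- spot_in(camera, query): "location" ([x, y, z] in m, in world coordinates, good to about 4 mm: the middle of the surface that is visible of it).
- mark_of(camera, query): "location" ([x, y, z] in m, in world coordinates, good to about 4 mm: a listed point, or the origin of a listed thing).
The state is a dict: "time": time; "joint_positions": joint angles; "joint_vel": joint speeds; "tau": joint torques, N m; "eef_pos": TCP position; "tool_rot": TCP orientation; "contact_force": force on the tool from outside, world axes, zero at the start; "ft_torque": the same for the moment, N m; "grip_width": finger opening in m; "finger_force": force on a finger pad.
Only numpy, scipy, OpenCV 4.12 (cv2) and the standard library are available. Lean on these libraries where they do the work, as an engineer would, in place of code of your own. Each camera call takes 0.05 s, during which the arm holds its last target. There are 200 camera calls.

## Working session

There is one attempt and no reset: what is moved stays moved. The work goes in short steps, Python scripts to look and compute and a tool call to move; the robot and the scene stay as the last step left them, time stands still between calls to the robot, and variables do not carry over. Pictures are saved under pics/ and viewed, at most 10 in all, crops included, and the job is handed in when it is done.

Besides the shell and the picture viewer there is one more tool, called after "Emit:" by a JSON object that holds its "op" and its "data", one argument or row to a line. servo_tool: Moves the arm, as the interface text tells. Shift numbers are shares of 80 mm and turn numbers shares of 1.5 rad, none past 1 either way. Its arguments: {"type":"object","properties":{"deltas":{"type":"array","items":{"type":"object","properties":{"hand":{"type":"number"},"offset":{"type":"array","items":{"type":"number"}},"twist":{"type":"array","items":{"type":"number"}}}}},"squeeze":{"type":"number"}},"required":["deltas"]}

```bash
ls; mkdir -p pics; python3 - <<'E'
from bench import read_state, eyes, ticket, spot_in, mark_of, robot
import cv2, numpy as np
for c in ("scene","top"):
    im=eyes.read_camera(c); cv2.imwrite(f"pics/{c}0.png",im[:,:,::-1])
    p=eyes.camera_params(c); print(c,p['origin'],p['attitude'],p['camera_matrix'])
    for q in ("nest","bar_mid","leaf_hinge","leaf_end","staple","knob","notch_locked","jig","tape_measure","centre_punch","tape_roll"):
        r=mark_of(c,q); print(q,[(np.round(d['location'],3).tolist(),round(d['score'],2)) for d in r[:2]])
s=read_state(); print(s); print(robot.grasp_offset,[a for a in dir(robot) if a[0]!='_'])
E
```

```text
pics
scene [ 0.0866836  -0.62103405  0.91438843] [ 0.32644967 -0.11676987 -0.29342383  0.89089723] [[471.67848788   0.         276.6988312 ]
 [  0.         471.67848788 207.07613897]
 [  0.           0.           1.        ]]
nest [([0.574, -0.034, 0.035], 0.74)]
bar_mid [([0.448, 0.256, 0.011], 0.73), ([0.614, -0.374, -0.002], 0.68)]
leaf_hinge [([0.636, -0.041, 0.044], 0.69)]
leaf_end [([0.66, -0.054, 0.193], 0.77), ([0.638, -0.043, 0.046], 0.59)]
staple [([0.677, -0.055, 0.176], 0.7)]
knob [([0.495, -0.081, 0.06], 0.29)]
notch_locked [([0.496, -0.085, 0.062], 0.73)]
jig [([0.56, -0.029, 0.005], 0.55)]
tape_measure [([0.625, 0.248, 0.0], 0.89), ([0.578, -0.031, 0.036], 0.34)]
centre_punch [([0.485, -0.373, -0.0], 0.78), ([0.494, -0.084, 0.062], 0.5)]
tape_roll [([0.614, -0.375, -0.002], 0.86)]
top [ 0.2784144  -0.05778782  1.4798236 ] [-0.06717824  0.06685353  0.71402665 -0.69367401] [[503.8333561    0.         276.79296222]
 [  0.         503.8333561  211.81154177]
 [  0.           0.           1.        ]]
nest [([0.573, -0.034, 0.035], 0.7), ([0.451, 0.252, 0.007], 0.36)]
bar_mi
[... 542 characters left out ...]
.01267183,  1.59620604,  0.00559786,
        1.1343317 , -0.08215844]), 'joint_vel': array([-0.00100017, -0.00010629,  0.0007025 ,  0.00209889, -0.00048433,
       -0.00023202, -0.00052231]), 'tau': array([-1.73663402e-04, -6.00402546e+01,  6.81792554e-01, -2.99731672e+01,
        1.41409945e-02,  2.19738882e-03, -8.63562448e-07]), 'eef_pos': array([0.24559501, 0.57471126, 0.23127845]), 'tool_rot': array([ 2.00520398e-01,  9.79689527e-01, -1.86455082e-05,  2.23492846e-06]), 'contact_force': array([-0.59600624, -0.20916273,  0.31801597]), 'ft_torque': array([-0.00832293, -0.0035714 ,  0.04098106]), 'finger_force': 0.0, 'grip_width': 0.08567895241938665}
-0.0187 ['Unreachable', 'grasp_offset']
```

View pictures.

View pics/top0.png

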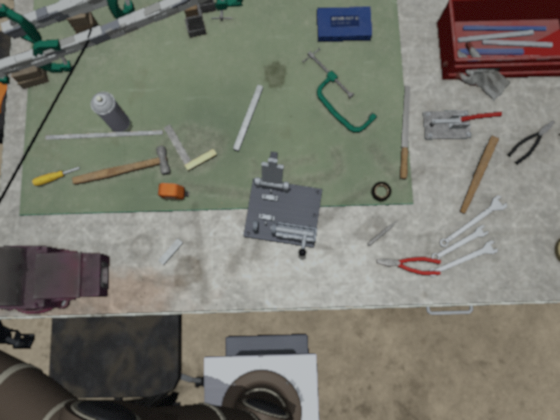

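View pics/scene0.png

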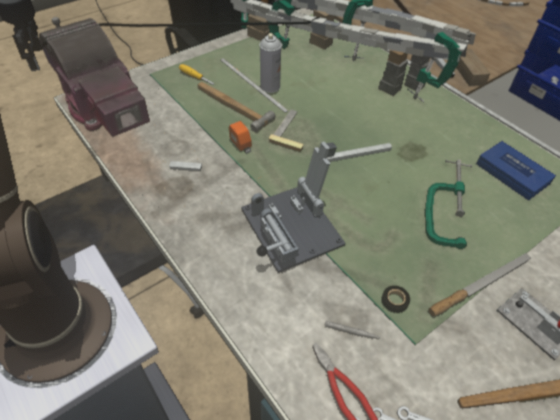

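```bash
cat > h.py <<'E'
import numpy as np, cv2
from scipy.spatial.transform import Rotation as R
from bench import read_state, eyes, ticket, spot_in, mark_of, robot
def back(c,uv,z):
    p=eyes.camera_params(c);K=np.array(p['camera_matrix']);o=np.array(p['origin'])
    d=np.linalg.inv(K)@[uv[0],uv[1],1.]; d=R.from_quat(p['attitude']).apply([d[0],-d[1],-d[2]])
    return o+d*(z-o[2])/d[2]
def proj(c,X):
    p=eyes.camera_params(c);K=np.array(p['camera_matrix'])
    v=R.from_quat(p['attitude']).inv().apply(np.array(X)-p['origin']); v=K@[v[0],-v[1],-v[2]]
    return v[:2]/v[2]
def down(yaw): # tool z down, tool y axis at angle yaw from world x... 
    y=np.array([np.cos(yaw),np.sin(yaw),0]);z=np.array([0,0,-1.]);return R.from_matrix(np.c_[np.cross(y,z),y,z])
def plan(P,Rt,frm=None):
    s=read_state(); p0,r0=(s['eef_pos'],R.from_quat(s['tool_rot'])) if frm is None else frm
    off=r0.inv().apply(np.array(P)-p0)/.08; tw=(r0.inv()*Rt).as_rotvec()/1.5
    return np.round(off,3),np.round(tw,3)
E
python3 - <<'E'
from h import *
im=cv2.imread('pics/top0.png'); g=cv2.cvtColor(im,cv2.COLOR_BGR2GRAY)
m=g[232:272,153:192]; _,b=cv2.threshold(m,0,255,cv2.THRESH_OTSU); 
print(cv2.threshold(m,0,255,cv2.THRESH_OTSU)[0])
n,l,st,_=cv2.connectedComponentsWithStats(b); k=max(range(1,n),key=lambda i:st[i,4]); print(st)
uv=np.argwhere(l==k)[:,::-1]+[153,232]
W=np.array([back('top',p,0.01) for p in uv])[:,:2]*1000
print(W.mean(0),cv2.minAreaRect(W.astype(np.float32)))
C=np.cov((W-W.mean(0)).T);w,v=np.linalg.eigh(C);print('long axis',np.degrees(np.arctan2(v[1,1],v[0,1])))
a=cv2.resize(im[140:265,235:335],None,fx=4.8,fy=4.8,interpolation=cv2.INTER_CUBIC);b2=cv2.resize(im[230:275,150:195],None,fx=6.6,fy=6.6,interpolation=cv2.INTER_CUBIC)
o=np.zeros((600,800,3),np.uint8);o[:,:480]=a;o[:297,490:787]=b2[:297,:297];cv2.imwrite('pics/crop1.png',o)
E
```

```text
151.0
[[   0    0   39   40  386]
 [   0    0   39   40 1174]]
[458.03833624 258.29380006] ((452.77423095703125, 249.35757446289062), (116.57513427734375, 112.11331176757812), 0.20181135833263397)
long axis 144.51854221437438
```

View pics/crop1.png

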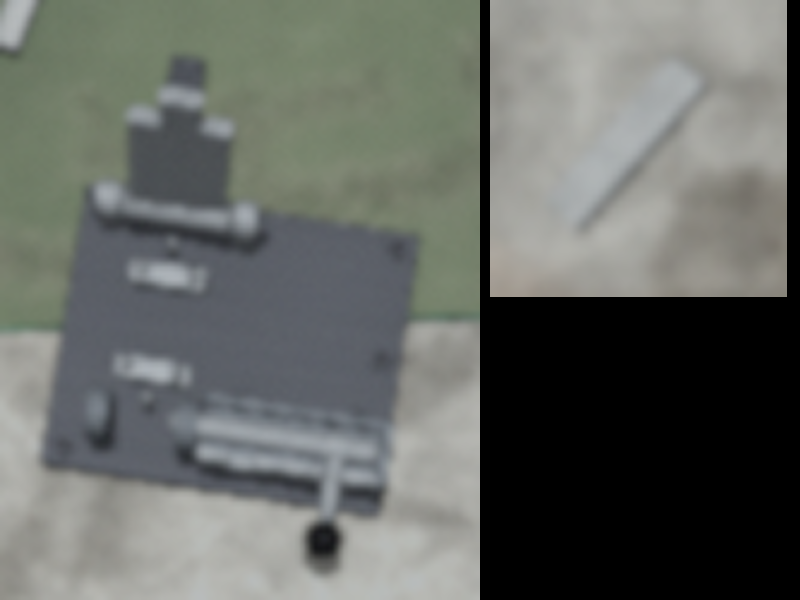

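```bash
python3 - <<'E'
from h import *
from scipy.optimize import least_squares
c=lambda x,y:((x+.5)/4.8+235-.5,(y+.5)/4.8+140-.5)
B=lambda x,y,z:back('top',c(x,y),z)[:2]*1000
# jig frame points (relative jig origin, plate corners) 
obs=[(94,61,88,186),(94,-151,418,237),(-86,-151,378,515),(-86,61,43,465)]
W=np.array([B(o[2],o[3],.012) for o in obs]);J=np.array([o[:2] for o in obs],float)
f=lambda p:(np.c_[np.cos(p[2])*J[:,0]-np.sin(p[2])*J[:,1]+p[0],np.sin(p[2])*J[:,0]+np.cos(p[2])*J[:,1]+p[1]]-W).ravel()
s=least_squares(f,[560,-34,-.13],x_scale=[1,1,.01]);print(s.x,s.fun.round(1))
M=lambda p:np.array([[np.cos(p),np.sin(p)],[-np.sin(p),np.cos(p)]])
inj=lambda w:(M(s.x[2])@(np.array(w)-s.x[:2])).round(1)
for n,x,y,z in [('rest r',168,274,.028),('rest f',152,370,.028),('pins rl',138,270,.036),('rr',200,280,.036),('fl',122,366,.036),('fr',185,377,.036),('er',172,241,.036),('ef',150,402,.036),('knob',323,539,.0605)]:print(n,B(x,y,z).round(1),inj(B(x,y,z)))
for n,w in dict(nest=(573.5,-34),hinge=(640,-42.5),end=(664,-53),staple=(677.5,-55),notch=(496.5,-87),knob=(433,-130)).items():print(n,inj(w))
d=lambda x,y:back('top',((x-490+.5)/6.6+149.5,(y+.5)/6.6+229.5),.012)[:2]*1000
q=[d(681,62),d(710,85),d(583,232),d(550,205)];print(np.round(q,1),np.mean(q,0));e=(q[0]+q[1]-q[2]-q[3]);print(np.degrees(np.arctan2(e[1],e[0])),np.linalg.norm(e)/2)
E
```

```text
[ 5.62482152e+02 -3.41304787e+01 -1.81418584e-01] [ 1.1  1.4  1.7 -2.2 -2.1 -2.  -0.6  2.8]
rest r [603.4 -41.2] [41.5  0.4]
rest f [543.7 -29.9] [-19.2   0.8]
pins rl [604.7 -23. ] [39.5 18.5]
rr [597.3 -60.8] [ 39.1 -19.9]
fl [545.3 -11.9] [-20.9  18.7]
fr [537.4 -50. ] [-21.8 -20.1]
er [622.3 -44.3] [60.6  0.8]
ef [522.6 -28.4] [-40.3  -1.5]
knob [ 433.8 -128.7] [-109.5 -116.2]
nest [10.8  2.1]
hinge [77.8  5.8]
end [103.3  -0.2]
staple [116.9   0.2]
notch [-55.4 -63.9]
knob [-110.1 -117.7]
[[487.7 229.8]
 [477.  216.8]
 [413.3 272.4]
 [425.6 287.1]] [450.89620784 251.50429091]
-41.943637254401644 84.46874713380976
```

Emit:
{"op": "servo_tool", "data": {
  "deltas": [
    {"hand":60,"offset":[-0.2,-0.135,0.07],"twist":[0,0,0]},
    {"hand":60,"offset":[-0.4,-0.27,0.14],"twist":[0,0,0]},
    {"hand":60,"offset":[-0.6,-0.41,0.21],"twist":[0,0,0]},
    {"hand":60,"offset":[-0.8,-0.54,0.28],"twist":[0,0,0]},
    {"hand":60,"offset":[-0.99,-0.677,0.347],"twist":[0,0,0]}
  ]
}}

```text
time: 1.7
eef_pos: [0.2978, 0.4929, 0.2032]
tool_rot: [0.201, 0.98, 0.0, 0.0]
contact_force: [1.4, 0.0, 1.0]
grip_width: 0.0511
finger_force: 0.0
```

Emit:
{"op": "servo_tool", "data": {
  "deltas": [
    {"hand":60,"offset":[-0.2,-0.135,0.07],"twist":[0,0,0]},
    {"hand":60,"offset":[-0.4,-0.27,0.14],"twist":[0,0,0]},
    {"hand":60,"offset":[-0.6,-0.41,0.21],"twist":[0,0,0]},
    {"hand":60,"offset":[-0.8,-0.54,0.28],"twist":[0,0,0]},
    {"hand":60,"offset":[-0.99,-0.677,0.347],"twist":[0,0,0]}
  ]
}}

```text
time: 2.2
eef_pos: [0.3494, 0.4117, 0.1755]
tool_rot: [0.201, 0.98, 0.0, 0.0]
contact_force: [0.2, 0.1, 0.4]
grip_width: 0.0513
finger_force: 0.0
```

Emit:
{"op": "servo_tool", "data": {
  "deltas": [
    {"hand":60,"offset":[-0.2,-0.135,0.07],"twist":[0,0,0]},
    {"hand":60,"offset":[-0.4,-0.27,0.14],"twist":[0,0,0]},
    {"hand":60,"offset":[-0.6,-0.41,0.21],"twist":[0,0,0]},
    {"hand":60,"offset":[-0.8,-0.54,0.28],"twist":[0,0,0]},
    {"hand":60,"offset":[-0.99,-0.677,0.347],"twist":[0,0,0]}
  ]
}}

```text
time: 2.7
eef_pos: [0.4009, 0.3308, 0.1478]
tool_rot: [0.201, 0.98, 0.0, 0.0]
contact_force: [0.4, 1.0, -0.4]
grip_width: 0.0512
finger_force: 0.0
```

Emit:
{"op": "servo_tool", "data": {
  "deltas": [
    {"hand":60,"offset":[-0.2,-0.135,0.07],"twist":[0,0,0.05]},
    {"hand":60,"offset":[-0.4,-0.27,0.14],"twist":[0,0,0.1]},
    {"hand":60,"offset":[-0.6,-0.41,0.21],"twist":[0,0,0.15]},
    {"hand":60,"offset":[-0.8,-0.54,0.28],"twist":[0,0,0.2]},
    {"hand":60,"offset":[-0.99,-0.677,0.347],"twist":[0,0,0.219]}
  ]
}}

```text
time: 3.2
eef_pos: [0.4527, 0.2497, 0.1198]
tool_rot: [0.36, 0.933, -0.0, 0.0]
contact_force: [-0.4, 0.0, -0.4]
grip_width: 0.0512
finger_force: 0.0
```

Emit:
{"op": "servo_tool", "data": {
  "deltas": [
    {"hand":60,"offset":[0.01,0,0.2],"twist":[0,0,0]},
    {"hand":60,"offset":[0.02,0,0.4],"twist":[0,0,0]},
    {"hand":60,"offset":[0.031,0,0.6],"twist":[0,0,0]},
    {"hand":60,"offset":[0.031,0,0.8],"twist":[0,0,0]},
    {"hand":60,"offset":[0.031,0,1],"twist":[0,0,0]}
  ]
}}

```text
time: 3.7
eef_pos: [0.4504, 0.2521, 0.0394]
tool_rot: [0.359, 0.934, 0.0, 0.0]
contact_force: [0.6, 0.5, -0.7]
grip_width: 0.0512
finger_force: 0.0
```

Emit:
{"op": "servo_tool", "data": {
  "deltas": [
    {"hand":60,"offset":[0,0,0.15],"twist":[0,0,0]},
    {"hand":60,"offset":[0,0,0.3],"twist":[0,0,0]},
    {"hand":60,"offset":[0,0,0.4],"twist":[0,0,0]},
    {"hand":60,"offset":[0,0,0.455],"twist":[0,0,0]},
    {"hand":60,"offset":[0,0,0.455],"twist":[0,0,0]}
  ]
}}

```text
time: 4.2
eef_pos: [0.4498, 0.2526, 0.0034]
tool_rot: [0.358, 0.934, -0.0, -0.0]
contact_force: [-0.2, -0.8, -0.4]
grip_width: 0.0512
finger_force: 0.0
```

Emit:
{"op": "servo_tool", "data": {
  "deltas": [
    {"hand":0,"offset":[0,0,0],"twist":[0,0,0]},
    {"hand":0,"offset":[0,0,0],"twist":[0,0,0]},
    {"hand":0,"offset":[0,0,0],"twist":[0,0,0]},
    {"hand":0,"offset":[0,0,0],"twist":[0,0,0]},
    {"hand":0,"offset":[0,0,0],"twist":[0,0,0]}
  ],
  "squeeze": 40
}}

```text
time: 4.7
eef_pos: [0.4506, 0.2533, 0.0047]
tool_rot: [0.358, 0.934, 0.001, 0.001]
contact_force: [-0.6, -0.1, 5.4]
grip_width: 0.0185
finger_force: 39.6
```

Emit:
{"op": "servo_tool", "data": {
  "deltas": [
    {"hand":0,"offset":[0,0,-0.1],"twist":[0,0,0]},
    {"hand":0,"offset":[0,0,-0.3],"twist":[0,0,0]},
    {"hand":0,"offset":[0,0,-0.5],"twist":[0,0,0]},
    {"hand":0,"offset":[0,0,-0.75],"twist":[0,0,0]},
    {"hand":0,"offset":[0,0,-1],"twist":[0,0,0]}
  ]
}}

```text
time: 5.2
eef_pos: [0.4495, 0.2523, 0.0848]
tool_rot: [0.358, 0.934, -0.0, -0.0]
contact_force: [0.8, 0.2, -1.2]
grip_width: 0.0186
finger_force: 39.3
```

Emit:
{"op": "servo_tool", "data": {
  "deltas": [
    {"hand":0,"offset":[-0.18,-0.085,-0.1],"twist":[0,0,0]},
    {"hand":0,"offset":[-0.36,-0.17,-0.2],"twist":[0,0,0]},
    {"hand":0,"offset":[-0.54,-0.25,-0.3],"twist":[0,0,0]},
    {"hand":0,"offset":[-0.72,-0.335,-0.4],"twist":[0,0,0]},
    {"hand":0,"offset":[-0.887,-0.417,-0.5],"twist":[0,0,0]}
  ]
}}

```text
time: 5.7
eef_pos: [0.4808, 0.178, 0.1239]
tool_rot: [0.359, 0.933, -0.001, -0.0]
contact_force: [-0.1, 0.1, -1.3]
grip_width: 0.018
finger_force: 39.3
```

Emit:
{"op": "servo_tool", "data": {
  "deltas": [
    {"hand":0,"offset":[-0.18,-0.085,0],"twist":[0,0,0]},
    {"hand":0,"offset":[-0.36,-0.17,0],"twist":[0,0,0]},
    {"hand":0,"offset":[-0.54,-0.25,0],"twist":[0,0,0]},
    {"hand":0,"offset":[-0.72,-0.335,0],"twist":[0,0,0]},
    {"hand":0,"offset":[-0.887,-0.417,0],"twist":[0,0,0]}
  ]
}}

```text
time: 6.2
eef_pos: [0.5111, 0.1061, 0.1237]
tool_rot: [0.359, 0.933, -0.0, -0.0]
contact_force: [0.2, 0.0, -1.4]
grip_width: 0.0183
finger_force: 39.3
```

Emit:
{"op": "servo_tool", "data": {
  "deltas": [
    {"hand":0,"offset":[-0.18,-0.085,0],"twist":[0,0,0]},
    {"hand":0,"offset":[-0.36,-0.17,0],"twist":[0,0,0]},
    {"hand":0,"offset":[-0.54,-0.25,0],"twist":[0,0,0]},
    {"hand":0,"offset":[-0.72,-0.335,0],"twist":[0,0,0]},
    {"hand":0,"offset":[-0.887,-0.417,0],"twist":[0,0,0]}
  ]
}}

```text
time: 6.7
eef_pos: [0.5414, 0.0339, 0.1237]
tool_rot: [0.359, 0.934, -0.0, -0.0]
contact_force: [-0.2, 0.2, -1.0]
grip_width: 0.0185
finger_force: 39.3
```

Emit:
{"op": "servo_tool", "data": {
  "deltas": [
    {"hand":0,"offset":[-0.18,-0.085,0],"twist":[0,0,-0.08]},
    {"hand":0,"offset":[-0.36,-0.17,0],"twist":[0,0,-0.16]},
    {"hand":0,"offset":[-0.54,-0.25,0],"twist":[0,0,-0.24]},
    {"hand":0,"offset":[-0.72,-0.335,0],"twist":[0,0,-0.32]},
    {"hand":0,"offset":[-0.887,-0.417,0],"twist":[0,0,-0.368]}
  ]
}}

```text
time: 7.2
eef_pos: [0.5718, -0.0381, 0.1237]
tool_rot: [0.088, 0.996, -0.0, -0.0]
contact_force: [0.7, 0.5, -1.5]
grip_width: 0.0185
finger_force: 39.3
```

Check the bar in the hand and the nest.

```bash
python3 - <<'E'
from h import *
out=[]
for c in ("scene","top"):
    im=eyes.read_camera(c)[:,:,::-1]; 
    for q in ("bar_mid","nest"):
        print(c,q,[(np.round(d['location'],4).tolist(),round(d['score'],2)) for d in mark_of(c,q)[:2]])
    u,v=proj(c,[.572,-.036,.12]).astype(int)
    out.append(cv2.resize(im[v-50:v+50,u-50:u+50],None,fx=4,fy=4,interpolation=cv2.INTER_CUBIC)); print(c,u-50,v-50)
cv2.imwrite('pics/held.png',np.hstack(out)); print(read_state()['eef_pos'])
E
```

```text
scene bar_mid [([0.5697, -0.0397, 0.1276], 0.73)]
scene nest [([0.574, -0.0343, 0.0372], 0.56), ([0.6365, -0.0437, 0.0439], 0.45)]
scene 237 131
top bar_mid []
top nest []
top 217 150
[ 0.57136558 -0.03552713  0.12367161]
```

View pics/held.png

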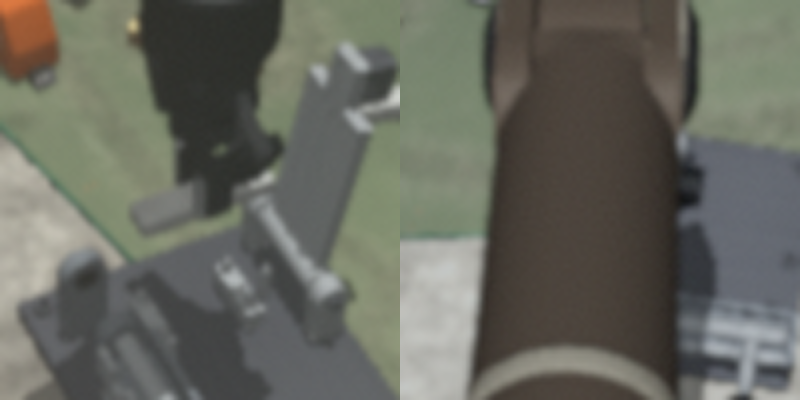

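```bash
python3 - <<'E'
from h import *
a=-.1765; l=np.array([np.cos(a),np.sin(a),0]); w=np.array([-l[1],l[0],0]); c0=np.array([.5714,-.0355,.125])
for s in (-1,1):
  for t in (-1,1):
    for h in (-1,1):
      print(s,t,h,((proj('scene',c0+s*.0425*l+t*.010*w+h*np.array([0,0,.006]))-[237,131])*4).round(0))
print('px per 5mm along l',((proj('scene',c0+.005*l)-proj('scene',c0))*4).round(1),'w',((proj('scene',c0+.005*w)-proj('scene',c0))*4).round(1))
im=cv2.imread('pics/held.png')[150:250,110:290]; cv2.imwrite('pics/held2.png',cv2.resize(im,None,fx=4,fy=4,interpolation=cv2.INTER_CUBIC))
E
```

```text
-1 -1 -1 [143. 237.]
-1 -1 1 [143. 223.]
-1 1 -1 [127. 214.]
-1 1 1 [127. 200.]
1 -1 -1 [272. 191.]
1 -1 1 [274. 176.]
1 1 -1 [256. 169.]
1 1 1 [257. 155.]
px per 5mm along l [ 7.6 -2.7] w [-4.  -5.6]
```

View pics/held2.png

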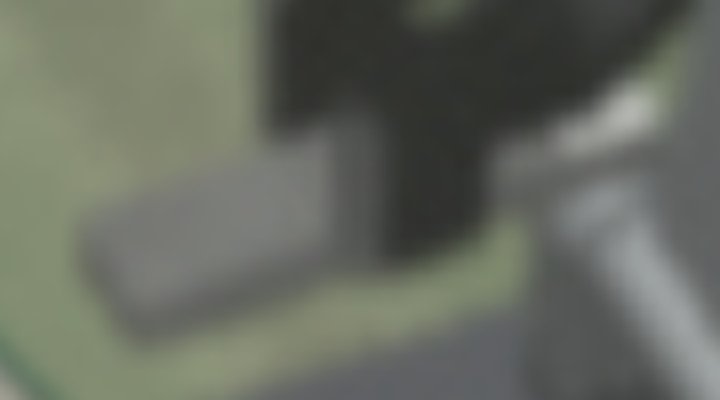

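Emit:
{"op": "servo_tool", "data": {
  "deltas": [
    {"hand":0,"offset":[0,0,0.2],"twist":[0,0,0]},
    {"hand":0,"offset":[0,0,0.4],"twist":[0,0,0]},
    {"hand":0,"offset":[0,0,0.6],"twist":[0,0,0]},
    {"hand":0,"offset":[0,0,0.8],"twist":[0,0,0]},
    {"hand":0,"offset":[0,0,0.95],"twist":[0,0,0]}
  ]
}}

```text
time: 8.0
eef_pos: [0.5713, -0.0351, 0.0469]
tool_rot: [0.09, 0.996, 0.0, -0.0]
contact_force: [0.7, 0.3, -1.3]
grip_width: 0.0182
finger_force: 39.3
```

Emit:
{"op": "servo_tool", "data": {
  "deltas": [
    {"hand":0,"offset":[0,0,0.02],"twist":[0,0,0]},
    {"hand":0,"offset":[0,0,0.04],"twist":[0,0,0]},
    {"hand":0,"offset":[0,0,0.06],"twist":[0,0,0]},
    {"hand":0,"offset":[0,0,0.08],"twist":[0,0,0]},
    {"hand":0,"offset":[0,0,0.1],"twist":[0,0,0]}
  ]
}}

```text
time: 8.5
eef_pos: [0.5721, -0.0363, 0.0403]
tool_rot: [0.09, 0.996, 0.0, 0.0]
contact_force: [1.1, -0.4, -0.8]
grip_width: 0.0186
finger_force: 39.3
```

Emit:
{"op": "servo_tool", "data": {
  "deltas": [
    {"hand":0,"offset":[0,0,0.015],"twist":[0,0,0]},
    {"hand":0,"offset":[0,0,0.03],"twist":[0,0,0]},
    {"hand":0,"offset":[0,0,0.04],"twist":[0,0,0]},
    {"hand":0,"offset":[0,0,0.05],"twist":[0,0,0]},
    {"hand":0,"offset":[0,0,0.05],"twist":[0,0,0]}
  ]
}}

```text
time: 9.0
eef_pos: [0.5718, -0.0362, 0.0357]
tool_rot: [0.09, 0.996, 0.0, -0.0]
contact_force: [-0.1, 0.1, -0.7]
grip_width: 0.0188
finger_force: 39.3
```

Emit:
{"op": "servo_tool", "data": {
  "deltas": [
    {"hand":0,"offset":[0,0,0.015],"twist":[0,0,0]},
    {"hand":0,"offset":[0,0,0.03],"twist":[0,0,0]},
    {"hand":0,"offset":[0,0,0.04],"twist":[0,0,0]},
    {"hand":0,"offset":[0,0,0.045],"twist":[0,0,0]},
    {"hand":0,"offset":[0,0,0.045],"twist":[0,0,0]}
  ]
}}

```text
time: 9.5
eef_pos: [0.5718, -0.0362, 0.0327]
tool_rot: [0.09, 0.996, 0.0, 0.0]
contact_force: [-1.1, 0.9, 5.5]
grip_width: 0.0186
finger_force: 40.0
```

Emit:
{"op": "servo_tool", "data": {
  "deltas": [
    {"hand":45,"offset":[0,0,0],"twist":[0,0,0]},
    {"hand":45,"offset":[0,0,0],"twist":[0,0,0]},
    {"hand":45,"offset":[0,0,0],"twist":[0,0,0]},
    {"hand":45,"offset":[0,0,-0.05],"twist":[0,0,0]},
    {"hand":45,"offset":[0,0,-0.15],"twist":[0,0,0]}
  ]
}}

```text
time: 10.0
eef_pos: [0.5713, -0.0363, 0.0441]
tool_rot: [0.09, 0.996, -0.0, -0.001]
contact_force: [-0.6, -0.8, 0.0]
grip_width: 0.0385
finger_force: 0.0
```

Emit:
{"op": "servo_tool", "data": {
  "deltas": [
    {"hand":45,"offset":[0,0,-0.2],"twist":[0,0,0]},
    {"hand":45,"offset":[0,0,-0.4],"twist":[0,0,0]},
    {"hand":45,"offset":[0,0,-0.6],"twist":[0,0,0]},
    {"hand":45,"offset":[0,0,-0.8],"twist":[0,0,0]},
    {"hand":45,"offset":[0,0,-1],"twist":[0,0,0]}
  ]
}}

```text
time: 10.5
eef_pos: [0.5719, -0.0363, 0.1257]
tool_rot: [0.09, 0.996, 0.0, 0.0]
contact_force: [0.3, 0.4, -0.2]
grip_width: 0.0386
finger_force: 0.0
```

Emit:
{"op": "servo_tool", "data": {
  "deltas": [
    {"hand":0,"offset":[0,0,-0.2],"twist":[0,0,0]},
    {"hand":0,"offset":[0,0,-0.4],"twist":[0,0,0]},
    {"hand":0,"offset":[0,0,-0.6],"twist":[0,0,0]},
    {"hand":0,"offset":[0,0,-0.8],"twist":[0,0,0]},
    {"hand":0,"offset":[0,0,-1],"twist":[0,0,0]}
  ]
}}

```text
time: 11.0
eef_pos: [0.5718, -0.0364, 0.2057]
tool_rot: [0.09, 0.996, 0.0, 0.0]
contact_force: [-0.5, 0.3, 0.5]
grip_width: -0.0002
finger_force: 0.0
```

Emit:
{"op": "servo_tool", "data": {
  "deltas": [
    {"hand":0,"offset":[0,0,-0.2],"twist":[0,0,0]},
    {"hand":0,"offset":[0,0,-0.4],"twist":[0,0,0]},
    {"hand":0,"offset":[-0.2,0,-0.4],"twist":[0,0,0]},
    {"hand":0,"offset":[-0.5,0,-0.4],"twist":[0,0,0]},
    {"hand":0,"offset":[-0.8,0,-0.4],"twist":[0,0,0]}
  ]
}}

```text
time: 11.5
eef_pos: [0.6355, -0.0479, 0.2376]
tool_rot: [0.09, 0.996, 0.0, 0.001]
contact_force: [0.9, 0.2, 0.4]
grip_width: -0.0002
finger_force: 0.0
```

Emit:
{"op": "servo_tool", "data": {
  "deltas": [
    {"hand":0,"offset":[-0.25,0,0],"twist":[0,0,0]},
    {"hand":0,"offset":[-0.5,0,0],"twist":[0,0,0]},
    {"hand":0,"offset":[-0.75,0,0],"twist":[0,0,0]},
    {"hand":0,"offset":[-0.98,0,0],"twist":[0,0,0]},
    {"hand":0,"offset":[-0.98,0,0],"twist":[0,0,0]}
  ]
}}

```text
time: 12.0
eef_pos: [0.7131, -0.0623, 0.2361]
tool_rot: [0.09, 0.996, -0.0, 0.0]
contact_force: [-0.4, 0.5, -0.0]
grip_width: -0.0002
finger_force: 0.0
```

```bash
python3 - <<'E'
from h import *
for c in ("scene","top"):
    eyes.read_camera(c)
    for q in ("bar_mid","leaf_end","staple"):
        print(c,q,[(np.round(d['location'],4).tolist(),round(d['score'],2)) for d in mark_of(c,q)[:2]])
E
```

```text
scene bar_mid [([0.4353, -0.1266, 0.0605], 0.75), ([0.5692, -0.0369, 0.0378], 0.6)]
scene leaf_end [([0.6597, -0.0557, 0.1938], 0.94)]
scene staple [([0.6712, -0.0531, 0.1773], 0.62), ([0.4354, -0.1277, 0.0598], 0.58)]
top bar_mid []
top leaf_end []
top staple []
```

Emit:
{"op": "servo_tool", "data": {
  "deltas": [
    {"hand":0,"offset":[0,0,0.2],"twist":[0,0,0]},
    {"hand":0,"offset":[0,0,0.4],"twist":[0,0,0]},
    {"hand":0,"offset":[0,0,0.6],"twist":[0,0,0]},
    {"hand":0,"offset":[0,0,0.8],"twist":[0,0,0]},
    {"hand":0,"offset":[0,0,1],"twist":[0,0,0]}
  ]
}}

```text
time: 12.9
eef_pos: [0.7118, -0.0618, 0.1551]
tool_rot: [0.09, 0.996, 0.0, -0.0]
contact_force: [0.0, 0.1, -0.0]
grip_width: 0.0002
finger_force: 0.0
```

Emit:
{"op": "servo_tool", "data": {
  "deltas": [
    {"hand":0,"offset":[0.15,0,0],"twist":[0,0,0]},
    {"hand":0,"offset":[0.3,0,0],"twist":[0,0,0]},
    {"hand":0,"offset":[0.45,0,0],"twist":[0,0,0]},
    {"hand":0,"offset":[0.6,0,0],"twist":[0,0,0]},
    {"hand":0,"offset":[0.75,0,0],"twist":[0,0,0]}
  ]
}}

```text
time: 13.4
eef_pos: [0.653, -0.0511, 0.156]
tool_rot: [0.09, 0.996, 0.0, 0.001]
contact_force: [0.8, -0.5, 0.8]
grip_width: 0.0001
finger_force: 0.5
```

Emit:
{"op": "servo_tool", "data": {
  "deltas": [
    {"hand":0,"offset":[0.1,0,0],"twist":[0,0,0]},
    {"hand":0,"offset":[0.2,0,0],"twist":[0,0,0]},
    {"hand":0,"offset":[0.3,0,0],"twist":[0,0,0]},
    {"hand":0,"offset":[0.4,0,0],"twist":[0,0,0]},
    {"hand":0,"offset":[0.5,0,0],"twist":[0,0,0]}
  ]
}}

```text
time: 13.9
eef_pos: [0.6129, -0.0438, 0.1561]
tool_rot: [0.09, 0.996, -0.0, -0.0]
contact_force: [0.4, 0.1, -1.3]
grip_width: -0.0001
finger_force: 0.3
```

Emit:
{"op": "servo_tool", "data": {
  "deltas": [
    {"hand":0,"offset":[0,0,-0.2],"twist":[0,0,0]},
    {"hand":0,"offset":[0,0,-0.4],"twist":[0,0,0]},
    {"hand":0,"offset":[0,0,-0.6],"twist":[0,0,0]},
    {"hand":0,"offset":[0,0,-0.75],"twist":[0,0,0]},
    {"hand":0,"offset":[0,-0.1,-0.75],"twist":[0,0,0]}
  ]
}}

```text
time: 14.4
eef_pos: [0.613, -0.0507, 0.218]
tool_rot: [0.089, 0.996, 0.001, 0.001]
contact_force: [0.9, -0.6, -0.0]
grip_width: -0.0003
finger_force: 0.0
```

Emit:
{"op": "servo_tool", "data": {
  "deltas": [
    {"hand":0,"offset":[0,-0.2,0],"twist":[0,0,0]},
    {"hand":0,"offset":[0,-0.4,0],"twist":[0,0,0]},
    {"hand":0,"offset":[0,-0.6,0],"twist":[0,0,0]},
    {"hand":50,"offset":[0,-0.8,0],"twist":[0,0,0]},
    {"hand":50,"offset":[0,-1,0],"twist":[0,0,0]}
  ]
}}

```text
time: 14.9
eef_pos: [0.5972, -0.1325, 0.2159]
tool_rot: [0.091, 0.996, -0.0, -0.0]
contact_force: [-0.1, 0.4, 0.2]
grip_width: 0.0285
finger_force: 0.0
```

Emit:
{"op": "servo_tool", "data": {
  "deltas": [
    {"hand":50,"offset":[0.2,-0.07,0],"twist":[0,0,0]},
    {"hand":50,"offset":[0.4,-0.14,0],"twist":[0,0,0]},
    {"hand":50,"offset":[0.6,-0.21,0],"twist":[0,0,0]},
    {"hand":50,"offset":[0.8,-0.28,0],"twist":[0,0,0]},
    {"hand":50,"offset":[1,-0.34,0],"twist":[0,0,0]}
  ]
}}

```text
time: 15.4
eef_pos: [0.5132, -0.144, 0.2162]
tool_rot: [0.09, 0.996, -0.0, -0.0]
contact_force: [0.0, -0.4, 0.5]
grip_width: 0.0429
finger_force: 0.0
```

Emit:
{"op": "servo_tool", "data": {
  "deltas": [
    {"hand":50,"offset":[0.2,0,0.1],"twist":[0,0,0]},
    {"hand":50,"offset":[0.4,0,0.25],"twist":[0,0,0]},
    {"hand":50,"offset":[0.6,0,0.5],"twist":[0,0,0]},
    {"hand":50,"offset":[0.8,0,0.75],"twist":[0,0,0]},
    {"hand":50,"offset":[1,0,1],"twist":[0,0,0]}
  ]
}}

```text
time: 15.9
eef_pos: [0.4347, -0.1292, 0.1357]
tool_rot: [0.09, 0.996, -0.0, 0.0]
contact_force: [0.2, 0.8, -0.3]
grip_width: 0.0427
finger_force: 0.0
```

```bash
python3 - <<'E'
from h import *
out=[]
for c in ("scene","top"):
    im=eyes.read_camera(c)[:,:,::-1]
    for q in ("knob","leaf_end","staple","notch_locked"):
        print(c,q,[(np.round(d['location'],4).tolist(),round(d['score'],2)) for d in mark_of(c,q)[:2]])
    u,v=proj(c,[.53,-.07,.05]).astype(int); print(c,u-50,v-50)
    out.append(cv2.resize(im[v-50:v+50,u-50:u+50],None,fx=4,fy=4,interpolation=cv2.INTER_CUBIC))
cv2.imwrite('pics/shut.png',np.hstack(out)); print(read_state()['eef_pos'])
E
```

```text
scene knob [([0.4328, -0.1306, 0.0608], 0.45), ([0.5727, -0.0332, 0.0367], 0.41)]
scene leaf_end []
scene staple [([0.5072, -0.0202, 0.0606], 0.76), ([0.6242, 0.2471, -0.0001], 0.7)]
scene notch_locked [([0.4962, -0.0829, 0.0614], 0.89)]
scene 231 167
top knob []
top leaf_end [([0.494, -0.0209, 0.0463], 0.87)]
top staple [([0.5144, -0.0234, 0.056], 0.69)]
top notch_locked []
top 230 169
[ 0.43637404 -0.12871097  0.13685555]
```

View pics/shut.png

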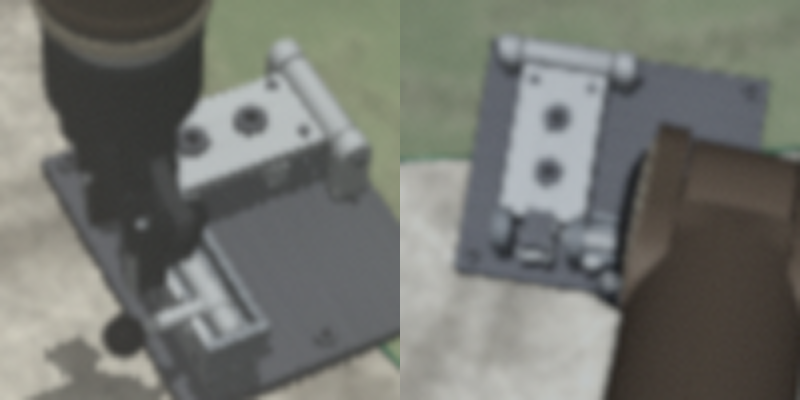

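Emit:
{"op": "servo_tool", "data": {
  "deltas": [
    {"hand":50,"offset":[0.02,-0.01,0.18],"twist":[0,0,0]},
    {"hand":50,"offset":[0.03,-0.015,0.36],"twist":[0,0,0]},
    {"hand":50,"offset":[0.03,-0.015,0.54],"twist":[0,0,0]},
    {"hand":50,"offset":[0.03,-0.015,0.72],"twist":[0,0,0]},
    {"hand":50,"offset":[0.03,-0.015,0.9],"twist":[0,0,0]}
  ]
}}

```text
time: 16.9
eef_pos: [0.4335, -0.1293, 0.064]
tool_rot: [0.09, 0.996, -0.0, 0.0]
contact_force: [0.5, 0.5, 0.0]
grip_width: 0.0427
finger_force: 0.0
```

Emit:
{"op": "servo_tool", "data": {
  "deltas": [
    {"hand":50,"offset":[0,0,0.1],"twist":[0,0,0]},
    {"hand":50,"offset":[0,0,0.2],"twist":[0,0,0]},
    {"hand":50,"offset":[0,0,0.27],"twist":[0,0,0]},
    {"hand":0,"offset":[0,0,0.27],"twist":[0,0,0]},
    {"hand":0,"offset":[0,0,0.27],"twist":[0,0,0]}
  ],
  "squeeze": 30
}}

```text
time: 17.4
eef_pos: [0.4328, -0.1293, 0.0428]
tool_rot: [0.09, 0.996, 0.0, -0.0]
contact_force: [-1.3, -0.4, 0.2]
grip_width: 0.0232
finger_force: 29.4
```

Emit:
{"op": "servo_tool", "data": {
  "deltas": [
    {"hand":0,"offset":[0,0,0],"twist":[0,0,0]},
    {"hand":0,"offset":[0,0,0],"twist":[0,0,0]},
    {"hand":0,"offset":[0,0,0],"twist":[0,0,0]},
    {"hand":0,"offset":[0,0,0],"twist":[0,0,0]},
    {"hand":0,"offset":[0,0,0],"twist":[0,0,0]}
  ]
}}

```text
time: 17.9
eef_pos: [0.4328, -0.1293, 0.0427]
tool_rot: [0.09, 0.996, 0.0, -0.0]
contact_force: [-2.2, 0.3, 0.3]
grip_width: 0.0229
finger_force: 29.4
```

Emit:
{"op": "servo_tool", "data": {
  "deltas": [
    {"hand":0,"offset":[-0.003,0,-0.069],"twist":[0,0,0]},
    {"hand":0,"offset":[-0.014,0,-0.136],"twist":[0,0,0]},
    {"hand":0,"offset":[-0.031,0,-0.203],"twist":[0,0,0]},
    {"hand":0,"offset":[-0.054,0,-0.268],"twist":[0,0,0]},
    {"hand":0,"offset":[-0.084,0,-0.33],"twist":[0,0,0]}
  ]
}}

```text
time: 18.4
eef_pos: [0.4396, -0.1306, 0.0696]
tool_rot: [0.09, 0.996, -0.0, 0.0]
contact_force: [0.6, -0.4, -2.9]
grip_width: 0.0228
finger_force: 29.5
```

Emit:
{"op": "servo_tool", "data": {
  "deltas": [
    {"hand":0,"offset":[-0.036,0,-0.059],"twist":[0,0,0]},
    {"hand":0,"offset":[-0.078,0,-0.113],"twist":[0,0,0]},
    {"hand":0,"offset":[-0.124,0,-0.164],"twist":[0,0,0]},
    {"hand":0,"offset":[-0.176,0,-0.209],"twist":[0,0,0]},
    {"hand":0,"offset":[-0.232,0,-0.249],"twist":[0,0,0]}
  ]
}}

```text
time: 18.9
eef_pos: [0.4578, -0.1339, 0.0892]
tool_rot: [0.09, 0.996, 0.0, -0.0]
contact_force: [-1.2, -0.4, -2.1]
grip_width: 0.0229
finger_force: 29.5
```

Emit:
{"op": "servo_tool", "data": {
  "deltas": [
    {"hand":0,"offset":[0,0.08,0],"twist":[0,0,0]},
    {"hand":0,"offset":[0,0.16,0],"twist":[0,0,0]},
    {"hand":0,"offset":[0,0.24,0],"twist":[0,0,0]},
    {"hand":0,"offset":[0,0.32,0],"twist":[0,0,0]},
    {"hand":0,"offset":[0,0.4,0],"twist":[0,0,0]}
  ]
}}

```text
time: 19.4
eef_pos: [0.4637, -0.1016, 0.0889]
tool_rot: [0.09, 0.996, 0.0, 0.0]
contact_force: [0.4, -1.6, -3.3]
grip_width: 0.0229
finger_force: 29.5
```

Emit:
{"op": "servo_tool", "data": {
  "deltas": [
    {"hand":0,"offset":[0,0.06,0],"twist":[0,0,0]},
    {"hand":0,"offset":[0,0.12,0],"twist":[0,0,0]},
    {"hand":0,"offset":[0,0.18,0],"twist":[0,0,0]},
    {"hand":0,"offset":[0,0.22,0],"twist":[0,0,0]},
    {"hand":0,"offset":[0,0.25,0],"twist":[0,0,0]}
  ]
}}

```text
time: 19.9
eef_pos: [0.4674, -0.0824, 0.089]
tool_rot: [0.09, 0.996, 0.0, 0.0]
contact_force: [0.9, -1.6, -4.9]
grip_width: 0.0228
finger_force: 29.6
```

Emit:
{"op": "servo_tool", "data": {
  "deltas": [
    {"hand":0,"offset":[0,0.015,0],"twist":[0,0,0]},
    {"hand":0,"offset":[0,0.03,0],"twist":[0,0,0]},
    {"hand":0,"offset":[0,0.04,0],"twist":[0,0,0]},
    {"hand":0,"offset":[0,0.05,0],"twist":[0,0,0]},
    {"hand":0,"offset":[0,0.05,0],"twist":[0,0,0]}
  ]
}}

```text
time: 20.4
eef_pos: [0.468, -0.0787, 0.089]
tool_rot: [0.09, 0.996, 0.0, 0.0]
contact_force: [2.6, -0.9, -6.4]
grip_width: 0.023
finger_force: 29.6
```

Emit:
{"op": "servo_tool", "data": {
  "deltas": [
    {"hand":0,"offset":[0,0.01,0],"twist":[0,0,0]},
    {"hand":0,"offset":[0,0.02,0],"twist":[0,0,0]},
    {"hand":0,"offset":[0,0.025,0],"twist":[0,0,0]},
    {"hand":0,"offset":[0,0.025,0],"twist":[0,0,0]},
    {"hand":0,"offset":[0,0.025,0],"twist":[0,0,0]}
  ]
}}

```text
time: 20.9
eef_pos: [0.4682, -0.0771, 0.0889]
tool_rot: [0.09, 0.996, -0.0, 0.0]
contact_force: [2.8, -3.8, -7.3]
grip_width: 0.0231
finger_force: 29.7
```

Emit:
{"op": "servo_tool", "data": {
  "deltas": [
    {"hand":0,"offset":[0,0.01,0],"twist":[0,0,0]},
    {"hand":0,"offset":[0,0.02,0],"twist":[0,0,0]},
    {"hand":0,"offset":[0,0.02,0],"twist":[0,0,0]},
    {"hand":0,"offset":[0,0.02,0],"twist":[0,0,0]},
    {"hand":0,"offset":[0,0.02,0],"twist":[0,0,0]}
  ]
}}

```text
time: 21.4
eef_pos: [0.4681, -0.0769, 0.0889]
tool_rot: [0.091, 0.996, -0.001, -0.0]
contact_force: [1.2, -8.7, -8.1]
grip_width: 0.023
finger_force: 29.8
```

Emit:
{"op": "servo_tool", "data": {
  "deltas": [
    {"hand":0,"offset":[0,-0.02,0],"twist":[0,0,0]},
    {"hand":0,"offset":[0,-0.04,0],"twist":[0,0,0]},
    {"hand":0,"offset":[0.056,-0.04,0.04],"twist":[0,0,0]},
    {"hand":0,"offset":[0.108,-0.04,0.085],"twist":[0,0,0]},
    {"hand":0,"offset":[0.155,-0.04,0.136],"twist":[0,0,0]}
  ]
}}

```text
time: 21.9
eef_pos: [0.4574, -0.0758, 0.0787]
tool_rot: [0.09, 0.996, 0.0, 0.002]
contact_force: [3.9, -1.0, 1.5]
grip_width: 0.0228
finger_force: 30.3
```

Emit:
{"op": "servo_tool", "data": {
  "deltas": [
    {"hand":0,"offset":[0.041,0,0.054],"twist":[0,0,0]},
    {"hand":0,"offset":[0.077,0,0.113],"twist":[0,0,0]},
    {"hand":0,"offset":[0.077,0,0.113],"twist":[0,0,0]},
    {"hand":0,"offset":[0.077,0,0.113],"twist":[0,0,0]},
    {"hand":0,"offset":[0.077,0,0.113],"twist":[0,0,0]}
  ]
}}

```text
time: 22.4
eef_pos: [0.4493, -0.0748, 0.0691]
tool_rot: [0.09, 0.996, 0.0, -0.0]
contact_force: [1.2, 0.8, 0.7]
grip_width: 0.0231
finger_force: 30.4
```

Emit:
{"op": "servo_tool", "data": {
  "deltas": [
    {"hand":0,"offset":[0.03,0,0.063],"twist":[0,0,0]},
    {"hand":0,"offset":[0.054,0,0.126],"twist":[0,0,0]},
    {"hand":0,"offset":[0.07,0,0.193],"twist":[0,0,0]},
    {"hand":0,"offset":[0.08,0,0.261],"twist":[0,0,0]},
    {"hand":0,"offset":[0.084,0,0.32],"twist":[0,0,0]}
  ]
}}

```text
time: 22.9
eef_pos: [0.4424, -0.0737, 0.0428]
tool_rot: [0.09, 0.996, 0.0, -0.001]
contact_force: [-2.6, 1.5, 15.4]
grip_width: 0.0231
finger_force: 32.7
```

Emit:
{"op": "servo_tool", "data": {
  "deltas": [
    {"hand":50,"offset":[0,0,0],"twist":[0,0,0]},
    {"hand":50,"offset":[0,0,0],"twist":[0,0,0]},
    {"hand":50,"offset":[0,0,0],"twist":[0,0,0]},
    {"hand":50,"offset":[0,0,0],"twist":[0,0,0]},
    {"hand":50,"offset":[0,0,0],"twist":[0,0,0]}
  ]
}}

```text
time: 23.4
eef_pos: [0.4431, -0.0739, 0.0435]
tool_rot: [0.09, 0.996, -0.0, 0.0]
contact_force: [0.8, 0.3, 0.2]
grip_width: 0.0425
finger_force: 0.0
```

Emit:
{"op": "servo_tool", "data": {
  "deltas": [
    {"hand":50,"offset":[0,0,-0.1],"twist":[0,0,0]},
    {"hand":50,"offset":[0,0,-0.3],"twist":[0,0,0]},
    {"hand":50,"offset":[0,0,-0.5],"twist":[0,0,0]},
    {"hand":50,"offset":[0,0,-0.75],"twist":[0,0,0]},
    {"hand":50,"offset":[0,0,-1],"twist":[0,0,0]}
  ]
}}

```text
time: 23.9
eef_pos: [0.4428, -0.0739, 0.1247]
tool_rot: [0.09, 0.996, -0.0, 0.0]
contact_force: [-0.5, 0.4, -0.1]
grip_width: 0.0424
finger_force: 0.0
```

Emit:
{"op": "servo_tool", "data": {
  "deltas": [
    {"hand":50,"offset":[0,0.2,-0.2],"twist":[0,0,0]},
    {"hand":50,"offset":[0,0.4,-0.4],"twist":[0,0,0]},
    {"hand":50,"offset":[0,0.6,-0.6],"twist":[0,0,0]},
    {"hand":50,"offset":[0,0.8,-0.8],"twist":[0,0,0]},
    {"hand":50,"offset":[0,1,-1],"twist":[0,0,0]}
  ]
}}

```text
time: 24.4
eef_pos: [0.4572, 0.0054, 0.2048]
tool_rot: [0.09, 0.996, 0.0, 0.0]
contact_force: [0.3, -0.2, -0.3]
grip_width: 0.0424
finger_force: 0.0
```

Emit:
{"op": "servo_tool", "data": {
  "deltas": [
    {"hand":50,"offset":[0,0.2,0],"twist":[0,0,0]},
    {"hand":50,"offset":[0,0.4,0],"twist":[0,0,0]},
    {"hand":50,"offset":[0,0.6,0],"twist":[0,0,0]},
    {"hand":50,"offset":[0,0.8,0],"twist":[0,0,0]},
    {"hand":50,"offset":[0,1,0],"twist":[0,0,0]}
  ]
}}

```text
time: 24.9
eef_pos: [0.4716, 0.0841, 0.2041]
tool_rot: [0.09, 0.996, 0.0, 0.0]
contact_force: [-0.9, -0.9, 0.0]
grip_width: 0.0427
finger_force: 0.0
```

```bash
python3 - <<'E'
from h import *
out=[]
for c in ("scene","top"):
    im=eyes.read_camera(c)[:,:,::-1]
    for q in ("knob","leaf_end","notch_locked","tape_measure","centre_punch","tape_roll"):
        print(c,q,[(np.round(d['location'],4).tolist(),round(d['score'],2)) for d in mark_of(c,q)[:2]])
    u,v=proj(c,[.52,-.06,.05]).astype(int); print(c,u-50,v-50)
    out.append(cv2.resize(im[v-50:v+50,u-50:u+50],None,fx=4,fy=4,interpolation=cv2.INTER_CUBIC))
cv2.imwrite('pics/end.png',np.hstack(out)); print(read_state()['eef_pos'])
E
```

```text
scene knob [([0.444, -0.0738, 0.0609], 0.55)]
scene leaf_end [([0.4903, -0.023, 0.0456], 0.93)]
scene notch_locked [([0.4959, -0.084, 0.0598], 0.84)]
scene tape_measure [([0.6259, 0.2474, -0.0002], 0.69)]
scene centre_punch [([0.4888, -0.3764, -0.0015], 0.78)]
scene tape_roll [([0.6144, -0.3742, -0.0049], 0.78), ([0.4899, -0.0213, 0.0473], 0.5)]
scene 225 167
top knob [([0.4453, -0.0796, 0.0604], 0.42)]
top leaf_end [([0.4917, -0.0192, 0.0463], 0.83)]
top notch_locked [([0.495, -0.0851, 0.0635], 0.93), ([0.5737, -0.0341, 0.0353], 0.37)]
top tape_measure [([0.6268, 0.2428, -0.0007], 0.6)]
top centre_punch [([0.4897, -0.3731, 0.0028], 0.64)]
top tape_roll [([0.6163, -0.3723, -0.0022], 0.64)]
top 226 173
[0.47165595 0.08340707 0.20344734]
```

View pics/end.png

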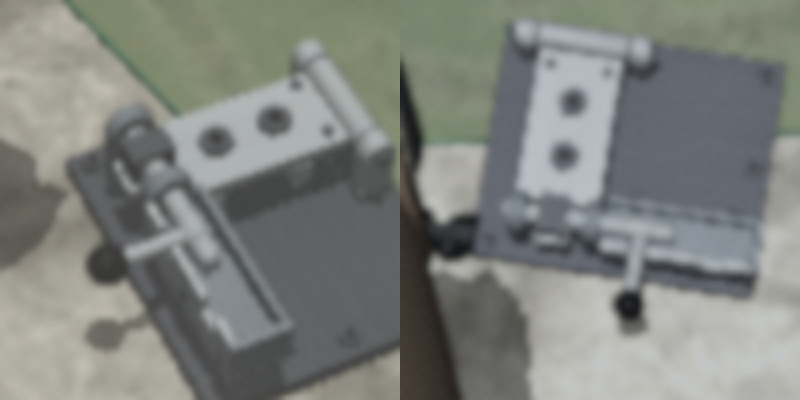

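The last picture shows the leaf shut (top crop, 575,130), the bolt through the staple (crop, 555,215) and the knob level in the locked notch (crop, 628,305). The other items have not moved.

```bash
python3 -c "
from bench import ticket; print(ticket.finish_job())"
```

```text
the job is handed in; nothing more can be done
None
```

The job is handed in: the bar is in its nest, the leaf is shut over it, and the bolt is through the staple to its stop with the handle down in the locked notch; the tape measure, centre punch and tape roll were not touched.

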